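# Snap the cover onto the drone battery case

## Robot

A 6-joint arm with a two-finger parallel gripper is mounted at the origin on the work surface. World frame = base frame: x ahead of the robot, y to its left, z up, the work surface at z = 0. Lengths are in m, angles in degrees, forces in N, time in s.
With the tool pointing down it reaches from about 0.35 to 0.875 m from the base axis. Payload 4.2 kg.
Tool frame: the origin (TCP) lies at the very end of the fingers, on their centre line; the grasp point (between the pads) lies 19 mm behind it; z points along the fingers, y is the line along which they close (so a half turn about z gives the same grasp; the last joint's range is limited). The gripper opens to 87 mm and grips with 3 to 60 N. Pads are 19 mm wide; open, the fingers measure 117 mm over their backs; the gripper's body (75 mm by 190 mm) begins 51 mm behind the grasp point.
Start: joints at [-60.871, 22.042, 0.453, 0, -68.411, -14.817], TCP at [0.155, -0.606, 0.196] pointing down, gripper open.
Joint ranges: [-179.83, 179.83], [-69.29, 118.12], [-61.27, 80.66], [-181.25, 117.63], [-171.15, -9.14], [-177.46, 177.46]. Speed limits (degrees/s): [159.86, 159.86, 180, 180, 180, 180].

## Interface

Orientations are given as a 3x3 rotation matrix whose columns are the frame's x, y, z axes.
In Python, from station import r gives the robot as it stands.
- The arm moves only by the tool jog_arm, never from a script. Its argument "plan" is text: rows parted by semicolons, each of 7 numbers parted by spaces: the shift along the tool's x, y, z normalised to -1 to 1, where 1 is 0.025 m, then the turn, a rotation vector about the tool's x, y, z normalised to -1 to 1, where 1 is 8 degrees, then the closure, from -1 (fully open) to 1 (shut). A call has exactly 10 rows; each row shifts and turns the commanded pose from where the row before left it, along the tool's axes as they then stand; what a row does not reach is not made up. A row lasts 1/10 s, in which the tool goes at most 50 mm and 8.59 degrees, less where a joint would pass 70% of its speed; a pose out of reach is approached as far as the arm can. A call with a number of a shift or a turn outside -1 to 1 is refused whole. A call with a gripper value outside its range is refused whole. The fingers move at their own pace and stop on an object; the grip force is fixed at half the most. Time passes only in rows, so rows that do not move let the fingers close, or fill a call up. It gives the time, the measured TCP pose, the force, the opening and the grip force at its end, in the units of the state.
- r.sense(): the state, without advancing time (a new reading comes with each control period).
- r.capture(name): name is "scene" or "top" or "wrist"; returns (picture, depth): 480x640x3 uint8, red, green, blue; 480x640 float32, m along the optical axis (not along the pixel's ray), 0 where there is no reading.
- r.get_calibration(name): a dict with "mtx" (3x3 intrinsics, pixels), "distortion" ([k1, k2, p1, p2, k3] as OpenCV has them; the pictures are not rectified), "extrinsics" (4x4, takes a point from camera to world coordinates). Camera axes: x right, y up, looking along -z (the intrinsics and any distortion apply to the point x, -y, -z); pixel columns grow to the right and rows downward; lengths in m; the calibration is good to about 2 mm. A picture is of the moment at which its call begins: read the wrist's pose just before it. get_calibration takes no time and is no camera call; for the wrist camera it gives the pose at the moment of the call.
- r.finish_job(): hands the job in; it is judged then, once.
The state is a dict: "time_s": time; "joints": joint angles; "joint_velocities": joint speeds; "effort": joint torques, N m; "tcp_pos": TCP position; "ee_rot": TCP orientation; "wrist_force": force on the tool from outside, world axes, zero at the start; "moment": the same for the moment, N m; "gripper_width": opening from 0.0 (shut) to 1.0 (fully open); "gripper_force": force on a finger pad.
Only numpy, scipy, OpenCV 4.12 (cv2) and the standard library are available. Lean on these libraries where they do the work, as an engineer would, in place of code of your own. Each camera call takes 0.05 s, during which the arm holds its last target. There are 200 camera calls.

## Task

Close the drone battery case with its loose cover: hook the cover's flat tongue under the case's lip with the other edge raised, then press that rounded edge down until the cover snaps fully home at both catches. Lift your hand clear, then give the cover one more firm but measured push (about 15 N, never more than 50 N) near the snapped-in edge to confirm it is seated, and leave it closed and untouched. Leave the drone, the tape roll and the screwdriver where they are.

Things in the scene. Friction and masses are not known exactly. Their poses are not given: they have to be found in the camera images.
- case: Grey plastic battery case, open on top, fixed to the table, 160 x 120 mm. Origin: centre of its underside; z up, x from the slot side (-x, roughly away from the robot) to the catch side. Ledge at z = 50 mm for x -80 to -50 mm, side rims at z = 47 mm. When the cover is home, the cover's frame is the case's frame raised by 50 mm.
- case_slot (a point): Middle of the slot's mouth (case frame -66, 0, 54 mm). A lip bar (x -80 to -66, z 58 to 64 mm, full width) bridges the slot, 8 mm high (z 50 to 58 mm) and 100 mm wide between two posts that also end at x = -66 mm.
- case_catch (a point): Midway between the two spring catches (case frame 72.5, 0, 60.5 mm): steel rollers 10 mm in diameter at this x and z, y = +-32 mm, sticking out 5 mm towards -x from two pillars (x 73 to 84 mm, 22 mm wide, top z = 70 mm); they spring back up to 7 mm. Below them a sprung black seal strip, x 59 to 71 mm, top z = 50 mm, gives up to 2.5 mm.
- cover: Loose grey plastic cover, 0.1 to 0.2 kg, at first flat on the table, right side up. Origin on its underside near the middle; x from tongue to rounded edge, z up. Plate x -66 to 65 mm, 110 mm wide, 5 mm thick. Bead along the +x edge: 10 mm in diameter, axis at x 65, z 5 mm. It takes about 10 N at this edge to snap both catches; over 50 N of pushing would crack it.
- cover_ridge (a point): Centre of the top of the grip ridge across the cover's middle (cover frame -2, 0, 33 mm): 16 mm thick in x, 60 mm long in y, standing 28 mm above the plate.
- cover_tongue (a point): Middle of the tongue's tip (cover frame -76, 0, 2 mm). Tongue: x -76 to -66 mm, 84 mm wide, z 0 to 4 mm; the plate's wider shoulders stop against the slot's posts. It goes in tilted up to 15 degrees, and the bead then rests on the rollers about 12 mm above home. Home: x -76 to -73, z 52 mm in the case frame.
- cover_edge (a point): Upper face of the cover near the rounded edge, in the middle, a place to push (cover frame 55, 0, 5 mm).
- cover_left (a point): Upper face at the rounded edge's +y corner (cover frame 60, 45, 5 mm); at z = 55 mm in the case frame when home, about 66 mm when still on the catch.
- cover_right (a point): The same at the -y corner (cover frame 60, -45, 5 mm).
- drone: Small black quadcopter standing on the table, 185 mm square over its guards, 40 mm high; origin under its middle. A bystander.
- tape: Roll of paper tape lying flat, 90 mm across, 24 mm high; origin under its middle. A bystander.
- driver: Black screwdriver lying on the table; origin under it. A bystander.
Not all that is in view belongs to the job. What is shaped like the cover but black or orange is not meant.

How it is judged:
By the outcome, as a careful person would: the job done as asked, in the order asked, and still so for the second after the job is handed in, with the robot touching nothing.
It also fails if it takes over 72 s, if anything falls off the work surface, if the arm or the gripper's body presses on something with over 40 N, if the wrist force passes 120 N, or if a joint passes its speed limit or range.

## Working session

There is one attempt and no reset: what is moved stays moved. The work goes in short steps, Python scripts to look and compute and a tool call to move; the robot and the scene stay as the last step left them, time stands still between calls to the robot, and variables do not carry over. Pictures are saved under pics/ and viewed, at most 10 in all, crops included, and the job is handed in when it is done.

Besides the shell and the picture viewer there is one more tool, called after "Call:" as name(argument=value, ...), one argument or row to a line, values as JSON. jog_arm: Moves the arm, as the interface text tells. Scaled input: -1 to 1 covers 0.025 m each way for a shift and 8 degrees each way for a turn. Its arguments: {"type":"object","properties":{"plan":{"type":"string"}},"required":["plan"]}

```bash
ls; mkdir -p pics; cat > h.py <<'E'
import numpy as np, cv2
from station import r
def snap(n):
    c=r.get_calibration(n); p,d=r.capture(n); return p,d,c
def save(p,f): cv2.imwrite('pics/'+f,cv2.cvtColor(p,cv2.COLOR_RGB2BGR))
def rays(uv,c):
    uv=np.asarray(uv,float).reshape(-1,1,2)
    q=cv2.undistortPoints(uv,np.array(c['mtx'],float),np.array(c['distortion'],float)).reshape(-1,2)
    E=np.array(c['extrinsics']); d=np.c_[q[:,0],-q[:,1],-np.ones(len(q))]
    return E[:3,3],d@E[:3,:3].T   # scaled so optical depth=1
def onplane(uv,c,z):
    o,d=rays(uv,c); return o+d*((z-o[2])/d[:,2:])
def bydepth(uv,c,dep):
    o,d=rays(uv,c); return o+d*np.asarray(dep).reshape(-1,1)
def cloud(dep,c):
    v,u=np.mgrid[0:480,0:640]; P=bydepth(np.c_[u.ravel(),v.ravel()],c,dep.ravel()).reshape(480,640,3)
    P[dep<=0]=np.nan; return P
E
python3 - <<'E'
from h import *
for n in ('scene','top'):
    p,d,c=snap(n); save(p,n+'0.png'); np.savez(n+'0.npz',p=p,d=d,**{k:np.array(v) for k,v in c.items()})
    print(n,np.round(c['extrinsics'],3).tolist(),(d>0).mean())
print(r.sense())
E
```

```text
pics
scene [[-0.101, -0.574, 0.813, 1.607], [0.995, -0.058, 0.083, 0.006], [-0.001, 0.817, 0.577, 0.809], [0.0, 0.0, 0.0, 1.0]] 0.99591796875
top [[0.027, 0.991, -0.13, 0.428], [-1.0, 0.028, 0.002, -0.071], [0.006, 0.13, 0.992, 1.213], [0.0, 0.0, 0.0, 1.0]] 0.9959505208333334
{'time_s': 0.1, 'joints': array([-6.08711438e+01,  2.20859909e+01,  3.86931297e-01, -2.48976344e-02,
       -6.84106800e+01, -1.48162962e+01]), 'joint_velocities': array([-0.06512619, -0.21492206,  0.06162105,  0.07988091,  0.03337365,
       -0.0662801 ]), 'effort': array([ 5.03439799e-05, -3.91689920e+01,  1.87935162e+01,  4.23188567e+00,
        1.34358738e-02, -7.23129392e-05]), 'tcp_pos': array([ 0.15436924, -0.60502505,  0.19536934]), 'ee_rot': array([[-9.69001144e-01, -2.47055553e-01, -5.79355320e-04],
       [-2.47056213e-01,  9.68999346e-01,  1.86973874e-03],
       [ 9.94655876e-05,  1.95491231e-03, -9.99998084e-01]]), 'wrist_force': array([ 0.65595265,  0.54582096, -0.21872829]), 'moment': array([ 0.03650071, -0.01091764,  0.0281621 ]), 'gripper_force': 0.0, 'gripper_width': 0.9993839076453825}
```

View pics/top0.png

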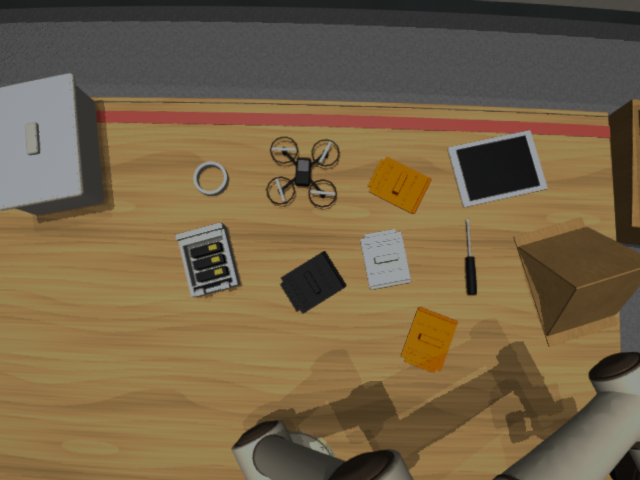

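View pics/scene0.png

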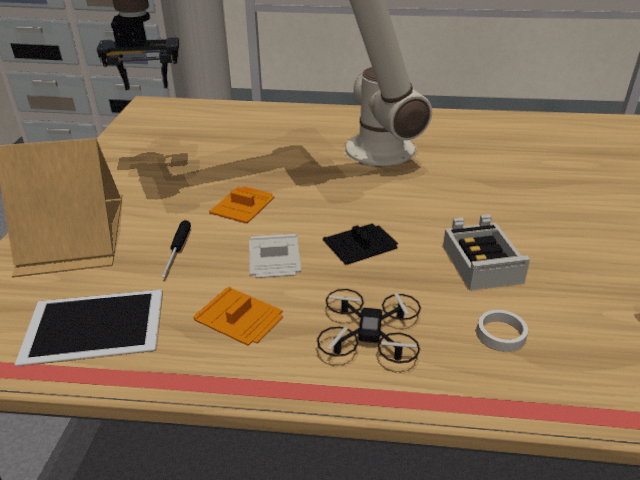

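The first pictures show five things shaped like the cover. In top-view pixels they are:
- grey at (386,259)
- black at (313,282)
- orange at (400,184)
- orange at (430,339)
- the white tablet at (497,168), which is only vaguely similar

The grey one fits the description, and it's at (275,255) in the scene view. The case is at (208,260) in top and (485,255) in scene, with its catches towards the robot. Next is a close crop.

```bash
python3 - <<'E'
from h import *
T=np.load('top0.npz');S=np.load('scene0.npz')
a=cv2.resize(T['p'][220:300,345:425],(400,400),interpolation=cv2.INTER_CUBIC)
b=cv2.resize(T['p'][220:300,168:248],(400,400),interpolation=cv2.INTER_CUBIC)
save(np.hstack([a,b]),'crop1.png')
for n,Z,box in (('cover top',T,(345,225,425,295)),('cover scene',S,(235,225,315,285)),('case top',T,(165,215,250,305)),('case scene',S,(435,205,535,295))):
    P=cloud(Z['d'],Z); x0,y0,x1,y1=box; p=Z['p'][y0:y1,x0:x1].astype(int); Q=P[y0:y1,x0:x1]
    sat=p.max(2)-p.min(2); m=((sat<40)&(p.max(2)>90)).astype(np.uint8)
    k,l,st,_=cv2.connectedComponentsWithStats(m); i=1+st[1:,4].argmax(); m=l==i
    pts=Q[m]; pts=pts[np.isfinite(pts[:,0])]
    print(n,m.sum(),'z pct',np.round(np.percentile(pts[:,2],[2,10,25,50,75,90,98]),4))
    (cx,cy),(w,h),ang=cv2.minAreaRect(pts[:,:2].astype(np.float32)); print('  rect',round(cx,4),round(cy,4),round(w,4),round(h,4),round(ang,2))
    t=pts[pts[:,2]>np.percentile(pts[:,2],98)-.006]
    print('  toppts',len(t),t.mean(0).round(4))
E
```

```text
cover top 2329 z pct [0.0007 0.0027 0.0043 0.0061 0.0081 0.0107 0.0346]
  rect 0.5467 -0.2179 0.1476 0.113 12.08
  toppts 143 [ 0.5453 -0.2168  0.0337]
cover scene 2057 z pct [0.0011 0.003  0.0043 0.0056 0.008  0.0228 0.0333]
  rect 0.5397 -0.2192 0.1662 0.1105 11.96
  toppts 160 [ 0.5485 -0.2187  0.0321]
case top 1322 z pct [0.0021 0.0054 0.0447 0.0488 0.0548 0.0656 0.07  ]
  rect 0.5295 0.246 0.1795 0.1384 17.44
  toppts 206 [0.5585 0.2524 0.067 ]
case scene 2203 z pct [0.0019 0.0109 0.0245 0.0443 0.0501 0.0638 0.0675]
  rect 0.4868 0.2486 0.2409 0.1695 16.89
  toppts 357 [0.5687 0.255  0.0648]
```

View pics/crop1.png

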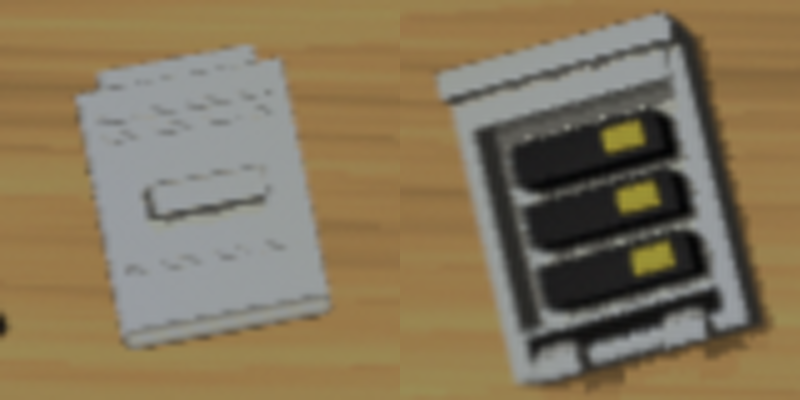

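The crop settles it: the left panel shows the grey cover, right side up, with its narrower tongue at the top (175,65) and its bead at the bottom (225,330). The right panel shows the case, with the lip bar at the top (560,60) and the catches at the bottom (550,365) and (690,335). Both point the same way, with x axes at about 192° and 197°. The ridge top reads 33 mm, as expected. I'm moving over the cover now.

Call:
jog_arm(
  plan="-0.95 0.56 -0.16 0 0 0 -1;-0.95 0.56 -0.16 0 0 0 -1;-0.95 0.56 -0.16 0 0 0 -1;-0.95 0.56 -0.16 0 0 0 -1;-0.95 0.56 -0.16 0 0 0 -1;-0.95 0.56 -0.16 0 0 0 -1;-0.95 0.56 -0.16 0 0 0 -1;-0.95 0.56 -0.16 0 0 0 -1;-0.95 0.56 -0.16 0 0 0 -1;-0.95 0.56 -0.16 0 0 0 -1",
)

```text
time_s: 1.1
tcp_pos: [0.3505, -0.4101, 0.2361]
ee_rot: [[-0.969, -0.247, -0.001], [-0.247, 0.969, 0.001], [0.0, 0.001, -1.0]]
wrist_force: [0.7, -0.7, -1.0]
gripper_width: 0.999
gripper_force: 0.0
```

Call:
jog_arm(
  plan="-0.95 0.56 -0.16 0 0 0 -1;-0.95 0.56 -0.16 0 0 0 -1;-0.95 0.56 -0.16 0 0 0 -1;-0.95 0.56 -0.16 0 0 0 -1;-0.95 0.56 -0.16 0 0 0 -1;-0.95 0.56 -0.16 0 0 0 -1;-0.95 0.56 -0.16 0 0 0 -1;-0.95 0.56 -0.16 0 0 0 -1;-0.95 0.56 -0.16 0 0 0 -1;-0.95 0.56 -0.16 0 0 0 -1",
)

```text
time_s: 2.1
tcp_pos: [0.546, -0.2158, 0.276]
ee_rot: [[-0.969, -0.247, -0.001], [-0.247, 0.969, 0.0], [0.001, 0.001, -1.0]]
wrist_force: [-0.2, -0.7, 0.3]
gripper_width: 1.0
gripper_force: 0.0
```

Call:
jog_arm(
  plan="0 0 0 0 0 -1 -1;0 0 0 0 0 -1 -1;0 0 0 0 0 -1 -1;0 0 0 0 0 -1 -1;0 0 0 0 0 -1 -1;0 0 0 0 0 -1 -1;0 0 0 0 0 -1 -1;0 0 0 0 0 -1 -1;0 0 0 0 0 -1 -1;0 0 0 0 0 -1 -1",
)

```text
time_s: 3.1
tcp_pos: [0.5453, -0.2167, 0.2757]
ee_rot: [[0.081, -0.997, -0.001], [-0.997, -0.081, 0.0], [-0.001, 0.001, -1.0]]
wrist_force: [0.3, 0.6, 0.3]
gripper_width: 1.002
gripper_force: 0.0
```

```bash
cat >> h.py <<'E'
def grey(p,lo=90,s=40):
    p=p.astype(int); m=((p.max(2)-p.min(2)<s)&(p.max(2)>lo)).astype(np.uint8)
    return m
def biggest(m):
    k,l,st,_=cv2.connectedComponentsWithStats(m); return l==1+st[1:,4].argmax()
E
python3 - <<'E'
from h import *
p,d,c=snap('wrist'); save(p,'w1.png'); np.savez('w1.npz',p=p,d=d,**{k:np.array(v) for k,v in c.items()})
s=r.sense(); R=s['ee_rot']; print('cam in tool',(R.T@(np.array(c['extrinsics'])[:3,3]-s['tcp_pos'])).round(4), (R.T@np.array(c['extrinsics'])[:3,:3]).round(3).tolist())
P=cloud(d,c); m=(P[...,2]>.025)&(P[...,2]<.045)
m=biggest(m.astype(np.uint8)); q=P[m]; print('ridge n',m.sum(),'mean',q.mean(0).round(4),'z pct',np.percentile(q[:,2],[5,50,95]).round(4),cv2.minAreaRect(q[:,:2].astype(np.float32)))
E
```

```text
cam in tool [ 0.0734 -0.0003 -0.1887] [[-0.003, 0.963, 0.268], [1.0, 0.003, 0.001], [0.0, 0.268, -0.963]]
ridge n 1156 mean [ 0.3417 -0.3338  0.0324] z pct [0.0274 0.0329 0.0345] ((0.3402724862098694, -0.3339161276817322), (0.060871560126543045, 0.01714562252163887), 70.8238754272461)
```

View pics/w1.png

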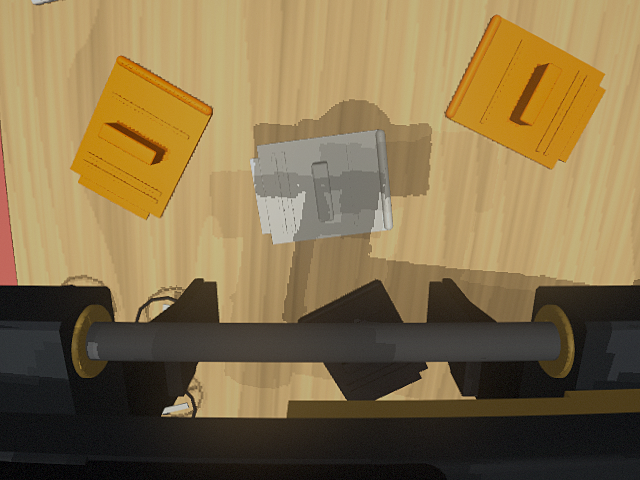

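The wrist view shows the grey cover at (322,190), tongue to the left and bead to the right, partly in the gripper's shadow. Both orange look-alikes and part of the black one are also in view. The script picked an orange ridge, so I'm redoing it within the grey region.

```bash
python3 - <<'E'
from h import *
Z=np.load('w1.npz'); P=cloud(Z['d'],Z); p=Z['p']
w=np.zeros((480,640),bool); w[115:255,235:405]=1
hsv=cv2.cvtColor(p,cv2.COLOR_RGB2HSV); g=biggest((w&(hsv[...,1]<45)).astype(np.uint8))
rm=g&(P[...,2]>.028); q=P[rm]; print('ridge',rm.sum(),q.mean(0).round(4),np.percentile(q[:,2],[10,50,90]).round(4),cv2.minAreaRect(q[:,:2].astype(np.float32)))
cs,_=cv2.findContours(g.astype(np.uint8),cv2.RETR_EXTERNAL,cv2.CHAIN_APPROX_NONE); ct=max(cs,key=len)[:,0]
W=onplane(ct,Z,.004)[:,:2]; print('outline on z=4mm',len(W),cv2.minAreaRect(W.astype(np.float32)))
pl=g&(P[...,2]>.0)&(P[...,2]<.014); print('plate depth',cv2.minAreaRect(P[pl][:,:2].astype(np.float32)),np.percentile(P[pl][:,2],[10,50,90]).round(4))
# express outline in cover frame by ridge centre, yaw guess
for h in (189,190,191,192,193):
    a=np.radians(h);ex=np.array([np.cos(a),np.sin(a)]);ey=np.array([-ex[1],ex[0]])
    D=W-q.mean(0)[:2]; X=D@ex-.002; Y=D@ey
    s=(abs(X)<.055); f=[np.polyfit(X[s&(Y*k>0)],Y[s&(Y*k>0)],1) for k in (1,-1)]
    print(h,'side slopes deg',[round(float(np.degrees(np.arctan(v[0]))),2) for v in f],'y0',[round(float(v[1])*1e3,1) for v in f],'x',np.percentile(X,[1,99]).round(4))
E
```

```text
ridge 899 [ 0.5459 -0.2192  0.0331] [0.032  0.0331 0.0343] ((0.5458093881607056, -0.21824368834495544), (0.015899650752544403, 0.060210034251213074), 11.999663352966309)
outline on z=4mm 453 ((0.5466633439064026, -0.21749776601791382), (0.14592653512954712, 0.11008953303098679), 11.909486770629883)
plate depth ((0.5467804074287415, -0.21691745519638062), (0.145594522356987, 0.1109054908156395), 11.96014404296875) [0.0042 0.0055 0.0072]
189 side slopes deg [2.87, 3.03] y0 [53.1, -55.8] x [-0.0773  0.0718]
190 side slopes deg [1.89, 2.04] y0 [53.0, -55.8] x [-0.0768  0.0711]
191 side slopes deg [0.89, 1.05] y0 [53.0, -55.8] x [-0.0763  0.0704]
192 side slopes deg [-0.07, 0.04] y0 [52.9, -55.9] x [-0.0759  0.0698]
193 side slopes deg [-1.05, -0.97] y0 [52.9, -55.9] x [-0.0762  0.0704]
```

Call:
jog_arm(
  plan="0.04 0 0 0 0 -0.92 -1;0 0 1 0 0 0 -1;0 0 1 0 0 0 -1;0 0 1 0 0 0 -1;0 0 1 0 0 0 -1;0 0 1 0 0 0 -1;0 0 1 0 0 0 -1;0 0 1 0 0 0 -1;0 0 1 0 0 0 -1;0 0 0.8 0 0 0 -1",
)

```text
time_s: 4.15
tcp_pos: [0.5447, -0.2176, 0.0545]
ee_rot: [[0.2, -0.98, -0.002], [-0.98, -0.2, 0.001], [-0.001, 0.002, -1.0]]
wrist_force: [-0.5, 0.5, 0.6]
gripper_width: 0.997
gripper_force: 0.0
```

Call:
jog_arm(
  plan="0 -0.04 0.5 0 0 -0.06 -1;0 0 0.5 0 0 0 -1;0 0 0.5 0 0 0 -1;0 0 0.3 0 0 0 -1;0 0 0 0 0 0 1;0 0 0 0 0 0 1;0 0 0 0 0 0 1;0 0 0 0 0 0 1;0 0 0 0 0 0 1;0 0 0 0 0 0 1",
)

```text
time_s: 5.15
tcp_pos: [0.5468, -0.2177, 0.0117]
ee_rot: [[0.21, -0.978, 0.001], [-0.978, -0.21, -0.0], [0.0, -0.001, -1.0]]
wrist_force: [-0.1, -0.4, -0.0]
gripper_width: 0.538
gripper_force: 0.0
```

Call:
jog_arm(
  plan="0 0 0.1 0 0 0 1;0 0 0 0 0 0 1;0 0 0 0 0 0 1;0 0 0 0 0 0 1;0 0 0 0 0 0 1;0 0 0 0 0 0 1;0 0 0 0 0 0 1;0 0 0 0 0 0 1;0 0 0 0 0 0 1;0 0 0 0 0 0 1",
)

```text
time_s: 6.15
tcp_pos: [0.5466, -0.2176, 0.0089]
ee_rot: [[0.211, -0.978, 0.0], [-0.978, -0.211, -0.0], [0.0, -0.0, -1.0]]
wrist_force: [-0.0, 0.4, -0.3]
gripper_width: 0.003
gripper_force: 0.0
```

The gripper shut fully, with 0 N grip, so it missed the ridge. I need to see what happened.

```bash
python3 - <<'E'
from h import *
out=[]
for n in ('scene','wrist'):
    p,d,c=snap(n); np.savez(n+'2.npz',p=p,d=d,**{k:np.array(v) for k,v in c.items()}); out.append(p)
a=cv2.resize(out[0][150:330,180:420],(480,360)); b=cv2.resize(out[1],(320,240)); 
im=np.zeros((360,800,3),np.uint8); im[:,:480]=a; im[:240,480:]=b; save(im,'miss.png')
s=r.sense(); print(s['gripper_width'],s['gripper_force'],s['time_s'])
E
```

```text
0.00615969700496444 0.0 6.25
```

View pics/miss.png

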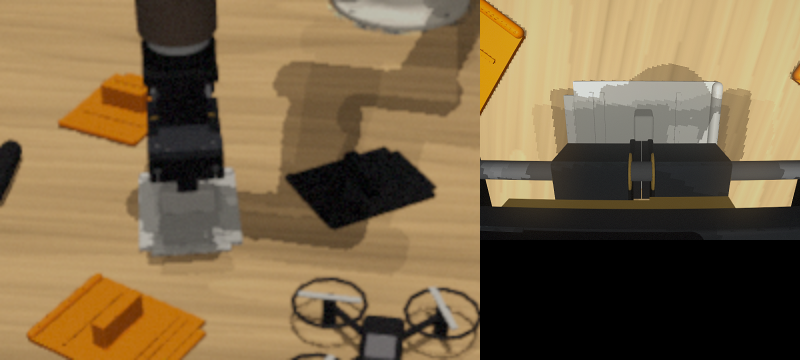

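The scene crop shows the fingers at the cover, which hasn't visibly moved. The half-size wrist view shows them shut at about (643,165), with a ridge-coloured patch just above at (643,115). I'll check the ridge position numerically.

```bash
python3 - <<'E'
from h import *
Z=np.load('wrist2.npz'); P=cloud(Z['d'],Z); p=Z['p']
s=r.sense(); print(s['tcp_pos'].round(4))
hsv=cv2.cvtColor(p,cv2.COLOR_RGB2HSV)
w=np.zeros((480,640),bool); w[150:290,160:500]=1
g=biggest((w&(hsv[...,1]<45)&(p.max(2)>70)).astype(np.uint8))
for a,b in ((0,.004),(.004,.009),(.009,.015),(.015,.028),(.028,.04),(.04,.1)):
    m=g&(P[...,2]>a)&(P[...,2]<=b); v,u=np.nonzero(m); q=P[m]
    if len(q)>20: print(a,b,len(q),'u',u.min(),u.max(),'v',v.min(),v.max(),'x',np.percentile(q[:,0],[2,98]).round(4),'y',np.percentile(q[:,1],[2,98]).round(4))
Z=np.load('scene2.npz'); P=cloud(Z['d'],Z)
m=(abs(P[...,0]-.546)<.05)&(abs(P[...,1]+.218)<.05)&(P[...,2]>.01)
for a,b in ((.01,.02),(.02,.03),(.03,.037),(.04,.06)):
    k=m&(P[...,2]>a)&(P[...,2]<=b); q=P[k]; c=Z['p'][k].mean(0) if k.any() else 0; print('scene',a,b,len(q),len(q) and q.min(0).round(3),len(q) and q.max(0).round(3),np.round(c))
save(cv2.resize(p[180:330,240:400],(640,600),interpolation=cv2.INTER_CUBIC),'w2crop.png')
E
```

```text
[ 0.5466 -0.2176  0.0089]
0 0.004 1039 u 167 485 v 162 286 x [0.4937 0.6242] y [-0.2772 -0.2011]
0.004 0.009 32627 u 167 485 v 162 288 x [0.4887 0.6178] y [-0.2785 -0.2068]
0.009 0.015 1775 u 246 485 v 167 287 x [0.4784 0.5549] y [-0.2825 -0.2303]
0.015 0.028 258 u 308 346 v 221 233 x [0.5445 0.5591] y [-0.2487 -0.245 ]
0.028 0.04 2018 u 300 346 v 228 289 x [0.5417 0.558 ] y [-0.2481 -0.2267]
scene 0.01 0.02 103 [ 0.544 -0.248  0.01 ] [ 0.563 -0.188  0.02 ] [100.  97.  91.]
scene 0.02 0.03 101 [ 0.543 -0.246  0.02 ] [ 0.562 -0.19   0.03 ] [101.  98.  92.]
scene 0.03 0.037 101 [ 0.532 -0.247  0.03 ] [ 0.561 -0.189  0.037] [95. 92. 86.]
scene 0.04 0.06 40 [ 0.55  -0.228  0.04 ] [ 0.563 -0.205  0.053] [18. 18. 19.]
```

View pics/w2crop.png

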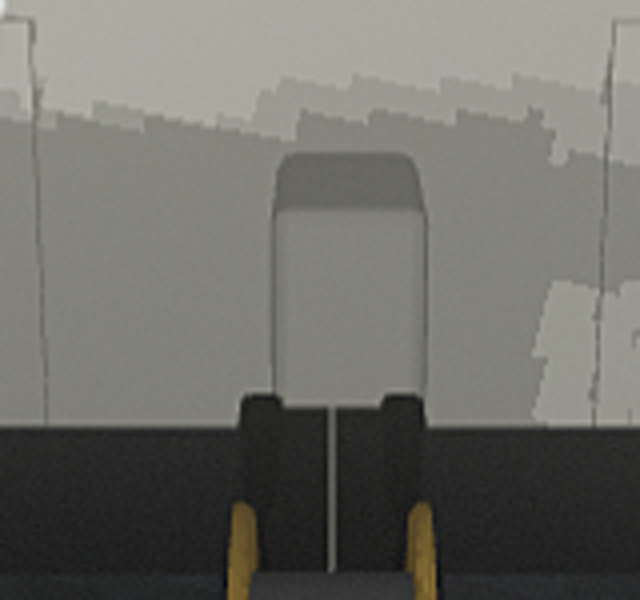

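```bash
python3 - <<'E'
from h import *
Z=np.load('w1.npz'); P=cloud(Z['d'],Z)
for (u,v) in ((205,283),(212,290),(200,320),(190,380),(435,283),(450,290),(445,380)): print('w1',u,v,P[v,u].round(4),Z['p'][v,u])
Z=np.load('wrist2.npz'); P=cloud(Z['d'],Z)
for (u,v) in ((305,282),(340,282),(305,290),(315,290),(330,290),(340,290),(315,310),(330,310)): print('w2',u,v,P[v,u].round(4),Z['p'][v,u])
Z=np.load('scene2.npz'); P=cloud(Z['d'],Z)
for v in range(232,262,2): print(v,[(tuple(P[v,u].round(3)),int(Z['p'][v,u].mean())) for u in (269,274,279)])
E
```

```text
w1 205 283 [ 0.5942 -0.2225  0.3041] [60 49 32]
w1 212 290 [ 0.5899 -0.2223  0.3099] [65 53 35]
w1 200 320 [ 0.59   -0.2176  0.3266] [50 42 28]
w1 190 380 [ 0.5884 -0.2052  0.3448] [38 33 24]
w1 435 283 [ 0.5017 -0.2306  0.3054] [57 47 33]
w1 450 290 [nan nan nan] [56 44 33]
w1 445 380 [0.3717 0.0123 0.0005] [169 142  94]
w2 305 282 [ 0.5565 -0.2274  0.0405] [34 35 36]
w2 340 282 [ 0.5429 -0.2303  0.0404] [40 38 36]
w2 305 290 [ 0.5562 -0.2275  0.0488] [34 36 32]
w2 315 290 [ 0.5523 -0.227   0.0455] [39 39 38]
w2 330 290 [ 0.5465 -0.2279  0.0446] [39 38 38]
w2 340 290 [ 0.5432 -0.23    0.0481] [38 38 36]
w2 315 310 [ 0.5518 -0.2262  0.0616] [32 30 29]
w2 330 310 [ 0.5469 -0.228   0.063 ] [31 30 31]
232 [((np.float64(0.637), np.float64(-0.206), np.float64(0.129)), 12), ((np.float64(0.639), np.float64(-0.195), np.float64(0.131)), 12), ((np.float64(0.635), np.float64(-0.186), np.float64(0.129)), 8)]
234 [((np.float64(0.635), np.float64(-0.207), np.float64(0.123)), 1), ((np.float64(0.63), np.float64(-0.197), np.float64(0.12)), 10), ((np.float64(0.63), np.float64(-0.187), np.float64(0.121
[... 1937 characters left out ...]
), np.float64(0.014)), 93), ((np.float64(0.55), np.float64(-0.206), np.float64(0.011)), 96)]
256 [((np.float64(0.553), np.float64(-0.228), np.float64(0.006)), 96), ((np.float64(0.557), np.float64(-0.216), np.float64(0.01)), 87), ((np.float64(0.553), np.float64(-0.205), np.float64(0.007)), 81)]
258 [((np.float64(0.555), np.float64(-0.228), np.float64(0.002)), 86), ((np.float64(0.556), np.float64(-0.216), np.float64(0.003)), 86), ((np.float64(0.561), np.float64(-0.204), np.float64(0.008)), 87)]
260 [((np.float64(0.565), np.float64(-0.226), np.float64(0.004)), 84), ((np.float64(0.566), np.float64(-0.214), np.float64(0.005)), 89), ((np.float64(0.564), np.float64(-0.204), np.float64(0.005)), 88)]
```

The numbers explain the miss. The ridge hasn't moved. Two independent views put the real fingertips at z ≈ 0.038 m while the reported TCP is 0.009 m, so the fingers end about 29 mm short of it. They closed just above the ridge. I'll reopen, go about 28 mm deeper while watching the force, and use this offset from here on.

Call:
jog_arm(
  plan="0 0 0 0 0 0 0;0 0 0 0 0 0 0;0 0 0 0 0 0 0;0 0 0 0 0 0 0;0 0 0 0 0 0 0;0 0 0 0 0 0 0;0 0 0.1 0 0 0 0;0 0 0.1 0 0 0 0;0 0 0.1 0 0 0 0;0 0 0.1 0 0 0 0",
)

```text
time_s: 7.25
tcp_pos: [0.5465, -0.2176, -0.0015]
ee_rot: [[0.21, -0.978, -0.0], [-0.978, -0.21, 0.0], [-0.0, 0.0, -1.0]]
wrist_force: [0.2, 0.1, 0.7]
gripper_width: 0.502
gripper_force: 0.0
```

Call:
jog_arm(
  plan="0 0 0.2 0 0 0 0;0 0 0.2 0 0 0 0;0 0 0.2 0 0 0 0;0 0 0 0 0 0 0;0 0 0 0 0 0 0;0 0 0 0 0 0 0;0 0 0 0 0 0 0;0 0 0 0 0 0 0;0 0 0 0 0 0 0;0 0 0 0 0 0 0",
)

```text
time_s: 8.25
tcp_pos: [0.5466, -0.2176, -0.0161]
ee_rot: [[0.21, -0.978, 0.0], [-0.978, -0.21, 0.0], [0.0, -0.0, -1.0]]
wrist_force: [0.0, -0.1, -0.2]
gripper_width: 0.501
gripper_force: 0.0
```

Call:
jog_arm(
  plan="0 0 0.1 0 0 0 0;0 0 0 0 0 0 1;0 0 0 0 0 0 1;0 0 0 0 0 0 1;0 0 0 0 0 0 1;0 0 0 0 0 0 1;0 0 0 0 0 0 1;0 0 0 0 0 0 1;0 0 0 0 0 0 1;0 0 0 0 0 0 1",
)

```text
time_s: 9.25
tcp_pos: [0.5463, -0.2176, -0.0187]
ee_rot: [[0.21, -0.978, -0.001], [-0.978, -0.21, 0.0], [-0.0, 0.001, -1.0]]
wrist_force: [-1.5, 0.4, 1.6]
gripper_width: 0.18
gripper_force: 30.0
```

The cover is gripped: 15.7 mm opening, which matches the ridge, at 30 N. I'll lift it and carry it past the case, far enough that the wrist camera can see the case beside the held cover.

Call:
jog_arm(
  plan="0 0 -0.2 0 0 0 1;0 0 -0.5 0 0 0 1;0 0 -0.8 0 0 0 1;0 0 -1 0 0 0 1;0 0 -1 0 0 0 1;0 0 -1 0 0 0 1;0 0 -1 0 0 0 1;0 0 -1 0 0 0 1;0 0 -1 0 0 0 1;-0.3 -0.05 -0.6 0 0 0 1",
)

```text
time_s: 10.25
tcp_pos: [0.5474, -0.2107, 0.1874]
ee_rot: [[0.21, -0.978, 0.005], [-0.978, -0.21, -0.001], [0.002, -0.005, -1.0]]
wrist_force: [-0.6, -0.4, -1.2]
gripper_width: 0.18
gripper_force: 30.0
```

Call:
jog_arm(
  plan="-0.6 -0.1 -0.5 0 0 0 1;-0.95 -0.18 -0.5 0 0 0 1;-0.95 -0.18 -0.5 0 0 0 1;-0.95 -0.18 -0.5 0 0 0 1;-0.95 -0.18 -0.5 0 0 0 1;-0.95 -0.18 -0.5 0 0 0 1;-0.95 -0.18 -0.5 0 0 0 1;-0.95 -0.18 -0.5 0 0 0 1;-0.95 -0.18 -0.5 0 0 0 1;-0.95 -0.18 -0.5 0 0 0 1",
)

```text
time_s: 11.25
tcp_pos: [0.5393, 0.0243, 0.3096]
ee_rot: [[0.211, -0.977, -0.0], [-0.977, -0.211, 0.0], [-0.0, -0.0, -1.0]]
wrist_force: [0.6, -1.4, -0.8]
gripper_width: 0.176
gripper_force: 30.0
```

Call:
jog_arm(
  plan="-0.95 -0.18 0 0 0 0 1;-0.95 -0.18 0 0 0 0 1;-0.95 -0.18 0 0 0 0 1;-0.95 -0.18 0 0 0 0 1;-0.95 -0.18 0 0 0 0 1;-0.95 -0.18 0 0 0 0 1;-0.95 -0.18 0 0 0 0 1;-0.95 -0.18 0 0 0 0 1;-0.95 -0.18 0 0 0 -0.3 1;-0.95 -0.18 0 0 0 -0.36 1",
)

```text
time_s: 12.25
tcp_pos: [0.5321, 0.2657, 0.309]
ee_rot: [[0.302, -0.953, -0.0], [-0.953, -0.302, 0.0], [-0.0, 0.0, -1.0]]
wrist_force: [0.2, 0.5, -1.3]
gripper_width: 0.184
gripper_force: 30.0
```

Call:
jog_arm(
  plan="-0.83 -0.26 -0.4 0 0 0 1;-0.83 -0.26 -0.4 0 0 0 1;-0.83 -0.26 -0.4 0 0 0 1;-0.83 -0.26 -0.4 0 0 0 1;-0.83 -0.26 -0.4 0 0 0 1;-0.83 -0.26 -0.4 0 0 0 1;0 0 -0.4 0 0 0 1;0 0 0 0 0 0 1;0 0 0 0 0 0 1;0 0 0 0 0 0 1",
)

```text
time_s: 13.25
tcp_pos: [0.5327, 0.394, 0.3786]
ee_rot: [[0.299, -0.954, -0.001], [-0.954, -0.299, -0.0], [0.0, 0.001, -1.0]]
wrist_force: [-0.4, -0.0, -1.2]
gripper_width: 0.182
gripper_force: 30.0
```

```bash
python3 - <<'E'
from h import *
p,d,c=snap('wrist'); np.savez('w3.npz',p=p,d=d,**{k:np.array(v) for k,v in c.items()}); save(p,'w3.png')
E
```

```text
(no output)
```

View pics/w3.png

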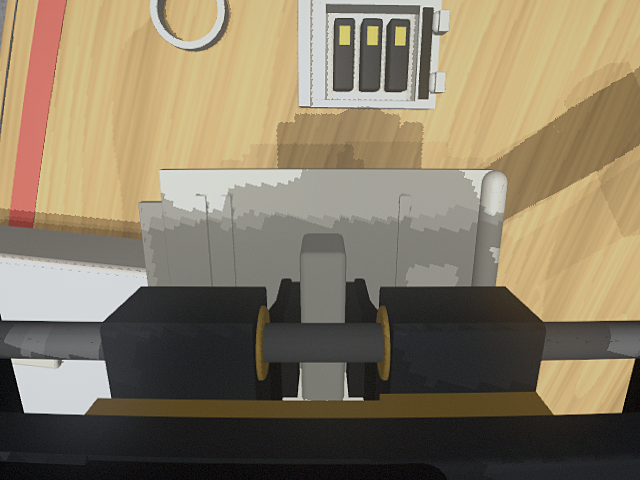

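The view shows the case at (370,55), with its lip bar on the left at (312,50) and its catch pillars at (441,20) and (437,82). The cover is held level, tongue left at (142,240) and bead right at (492,230). Now I'll measure both.

```bash
cat > case.py <<'E'
from h import *
def fit(Z,box,heading=197.3):
    P=cloud(Z['d'],Z); x0,y0,x1,y1=box; m=np.zeros((480,640),bool); m[y0:y1,x0:x1]=1
    hs=cv2.cvtColor(Z['p'],cv2.COLOR_RGB2HSV); m&=(hs[...,1]<60)
    q=P[m]; q=q[np.isfinite(q[:,0])]
    a=np.radians(heading); ex=np.array([np.cos(a),np.sin(a)]); ey=np.array([-ex[1],ex[0]])
    c0=np.array([.53,.246]); X=(q[:,:2]-c0)@ex; Y=(q[:,:2]-c0)@ey; z=q[:,2]
    L=(z>.059)&(z<.068)&(X<-.05); K=(z>.065)&(X>.05)
    for n,s in (('lip',L),('pil+',K&(Y>0)),('pil-',K&(Y<0))):
        if s.sum()<10: print(n,s.sum()); continue
        print(n,s.sum(),'X',np.percentile(X[s],[2,50,98]).round(4),'Y',np.percentile(Y[s],[2,50,98]).round(4),'z',np.percentile(z[s],[10,50,90]).round(4))
    return X,Y,z,L
E
python3 - <<'E'
from case import *
for f,b in (('w3',(285,0,460,125)),('top0',(165,215,250,305)),('scene0',(435,205,535,295))):
    Z=np.load(f+'.npz'); print(f); X,Y,z,L=fit(Z,b)
    # lip axis slope
    if L.sum()>50: print(' lip axis tilt deg', np.degrees(np.arctan(np.polyfit(Y[L],X[L],1)[0])).round(2))
    R=(z>.043)&(z<.0495)&(abs(X)<.045); 
    for k in (1,-1):
        s=R&(Y*k>.03)
        if s.sum()>20: print(' rim',k,s.sum(),'Y',np.percentile(Y[s],[2,98]).round(4),'slope',np.degrees(np.polyfit(X[s],Y[s],1)[0]).round(2))
# held cover in tool frame
Z=np.load('w3.npz'); P=cloud(Z['d'],Z); s=r.sense(); q=(P-s['tcp_pos'])@s['ee_rot']
m=np.zeros((480,640),bool); m[165:285,135:515]=1
m&=(q[...,2]<0.03)&(q[...,2]>-.1); t=q[m]
print('tool z hist of plate',np.percentile(t[:,2],[2,10,50,90,98]).round(4))
pl=t[(abs(t[:,1])<.06)&(t[:,2]>np.median(t[:,2])-.004)]
A=np.c_[pl[:,:2],np.ones(len(pl))]; co=np.linalg.lstsq(A,pl[:,2],rcond=None)[0]; print('plate z=ax+by+c',co.round(4))
print('tool y range (tongue..bead)',np.percentile(t[:,1],[.2,1,99,99.8]).round(4),'x max',np.percentile(t[:,0],[99.5]).round(4))
rg=t[t[:,2]<np.median(t[:,2])-.02]; print('ridge',np.percentile(rg[:,1],[2,98]).round(4),np.percentile(rg[:,0],[2,98]).round(4),np.percentile(rg[:,2],[5,50]).round(4))
E
```

```text
w3
lip 1380 X [-0.0748 -0.0679 -0.0612] Y [-0.0492  0.0054  0.0577] z [0.063  0.0642 0.0655]
pil+ 269 X [0.0754 0.0823 0.0887] Y [0.0286 0.0387 0.0498] z [0.066  0.0697 0.0711]
pil- 263 X [0.0743 0.0816 0.0885] Y [-0.0353 -0.0248 -0.0141] z [0.0657 0.0697 0.071 ]
 lip axis tilt deg 0.42
 rim 1 429 Y [0.0592 0.0646] slope 0.41
 rim -1 560 Y [-0.0517 -0.0437] slope -0.56
top0
lip 255 X [-0.0738 -0.0666 -0.0599] Y [-0.0477  0.0104  0.0671] z [0.0616 0.0642 0.0668]
pil+ 50 X [0.0768 0.0846 0.0905] Y [0.0293 0.0402 0.0509] z [0.0668 0.0699 0.0717]
pil- 52 X [0.076  0.0839 0.0903] Y [-0.0351 -0.0239 -0.014 ] z [0.0666 0.0701 0.074 ]
 lip axis tilt deg 0.73
 rim 1 109 Y [0.0404 0.0692] slope 3.32
 rim -1 86 Y [-0.0521 -0.0441] slope -1.58
scene0
lip 341 X [-0.0764 -0.0697 -0.0597] Y [-0.048   0.0092  0.0675] z [0.0608 0.0636 0.0657]
pil+ 59 X [0.0735 0.0808 0.0927] Y [0.0295 0.0407 0.0498] z [0.0655 0.0688 0.0727]
pil- 51 X [0.0729 0.0809 0.0869] Y [-0.0332 -0.0234 -0.014 ] z [0.0658 0.0699 0.0727]
 lip axis tilt deg 0.64
 rim 1 120 Y [0.0595 0.0691] slope -0.41
 rim -1 113 Y [-0.0518 -0.0418] slope -0.95
tool z hist of plate [-0.0517 -0.0276 -0.0242 -0.0232 -0.0225]
plate z=ax+by+c [ 0.0051  0.0024 -0.0243]
tool y range (tongue..bead) [-0.074  -0.0723  0.0683  0.0701] x max [0.0552]
ridge [-0.008   0.0069] [0.019  0.0305] [-0.0528 -0.0517]
```

The case fit is consistent across the three views. The lip top is at 64 mm and the pillars at 70 mm, as given. The origin is near (0.5277, 0.2374) and the heading about 196.7°. The held cover is level, with its underside 19.3 mm behind the reported TCP. I'll hover over the case, correct the yaw, then tilt the cover 10° with the bead up.

Call:
jog_arm(
  plan="0 0 0.4 0 0 0.09 1;0.85 0.38 0.9 0 0 0 1;0.85 0.38 0.9 0 0 0 1;0.85 0.38 0.9 0 0 0 1;0.85 0.38 0.9 0 0 0 1;0.85 0.38 0.9 0 0 0 1;0.85 0.38 0.9 0 0 0 1;0.85 0.38 0.9 0 0 0 1;0 0 0.8 0 0 0 1;0 0 0.8 0 0 0 1",
)

```text
time_s: 14.3
tcp_pos: [0.5114, 0.2315, 0.1701]
ee_rot: [[0.285, -0.958, -0.001], [-0.958, -0.285, -0.0], [-0.0, 0.001, -1.0]]
wrist_force: [0.0, 0.3, -1.0]
gripper_width: 0.179
gripper_force: 30.0
```

Call:
jog_arm(
  plan="0 0 0.8 0 0 0 1;0 0 0.8 0 0 0 1;0 0 0.6 0 0 0 1;0 0 0 -0.45 0 0 1;0 0 0 -0.4 0 0 1;0 0 0 -0.4 0 0 1;0 0 0 0 0 0 1;0 0 0 0 0 0 1;0 0 0 0 0 0 1;0 0 0 0 0 0 1",
)

```text
time_s: 15.3
tcp_pos: [0.5116, 0.2328, 0.1166]
ee_rot: [[0.288, -0.943, -0.166], [-0.958, -0.283, -0.05], [-0.0, 0.173, -0.985]]
wrist_force: [0.0, 0.1, -1.1]
gripper_width: 0.179
gripper_force: 30.0
```

Call:
jog_arm(
  plan="0 -0.06 0.34 0 0 0 1;0 -0.06 0.34 0 0 0 1;0 -0.06 0.34 0 0 0 1;0 -0.06 0.34 0 0 0 1;0 -0.06 0.34 0 0 0 1;0 -0.06 0.34 0 0 0 1;0 -0.06 0.34 0 0 0 1;0 -0.06 0.34 0 0 0 1;0 0 0 0 0 0 1;0 0 0 0 0 0 1",
)

```text
time_s: 16.3
tcp_pos: [0.5122, 0.2331, 0.0472]
ee_rot: [[0.288, -0.943, -0.166], [-0.958, -0.283, -0.05], [0.0, 0.174, -0.985]]
wrist_force: [-0.3, -0.1, -1.7]
gripper_width: 0.179
gripper_force: 30.0
```

```bash
python3 - <<'E'
from h import *
p,d,c=snap('wrist'); np.savez('w4.npz',p=p,d=d,**{k:np.array(v) for k,v in c.items()}); save(p,'w4.png')
E
```

```text
(no output)
```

View pics/w4.png

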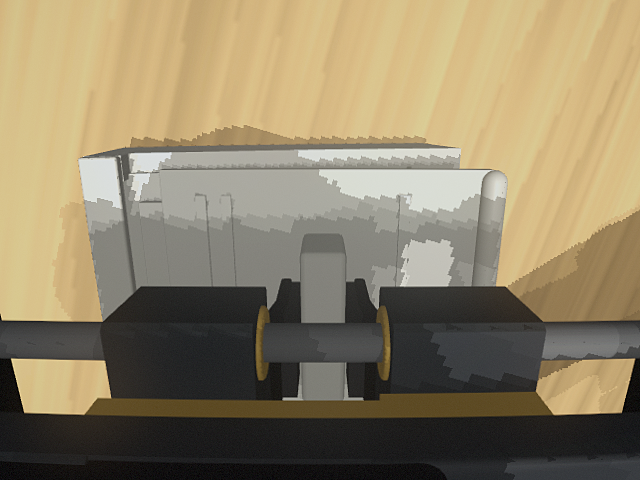

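The view shows the lip bar on the left, its front edge running from (123,155) to (135,285). The tongue tip is at about (142,240), just in front of it, and the case's -y side rim is above at (300,158). I'll measure the gap.

```bash
python3 - <<'E'
from h import *
Z=np.load('w4.npz'); P=cloud(Z['d'],Z)
o=np.array([.5277,.2374]); a=np.radians(196.7); ex=np.array([np.cos(a),np.sin(a)]); ey=np.array([-ex[1],ex[0]])
X=(P[...,:2]-o)@ex; Y=(P[...,:2]-o)@ey; z=P[...,2]
for v in (165,180,195,210,225,240,255,270,280):
    print(v,'Y%.3f'%Y[v,140],' '.join(f'{u}:{X[v,u]*1e3:.1f}/{z[v,u]*1e3:.1f}' for u in list(range(104,176,5))))
L=np.zeros_like(z,bool); L[155:285,75:150]=1; L&=(z>.0615)&(z<.067)
for v0 in (160,200,240,270):
    m=L.copy(); m[:v0]=0; m[v0+12:]=0; print('lip front',v0,np.percentile(X[m],[2,98]).round(4),'Y',Y[m].mean().round(3))
print(r.sense()['tcp_pos'])
E
```

```text
165 Y0.056 104:-69.9/64.9 109:-67.8/65.8 114:-66.6/63.8 119:-65.2/62.5 124:-65.6/54.2 129:-65.2/48.6 134:-63.5/47.4 139:-61.5/47.4 144:-59.4/47.8 149:-57.5/47.6 154:-55.5/47.3 159:-53.7/46.5 164:-51.7/46.6 169:-49.4/47.8 174:-47.4/48.1
180 Y0.050 104:-70.5/64.9 109:-68.8/64.6 114:-67.0/64.8 119:-65.3/64.2 124:-65.1/58.3 129:-65.3/50.5 134:-63.4/50.4 139:-61.4/50.3 144:-59.3/51.1 149:-57.4/50.5 154:-55.6/50.0 159:-53.4/51.1 164:-49.7/60.2 169:-47.6/61.2 174:-45.8/60.7
195 Y0.044 104:-71.5/64.1 109:-69.7/64.1 114:-67.9/64.0 119:-66.3/63.1 124:-64.9/61.4 129:-65.9/50.7 134:-63.8/51.3 139:-62.0/50.5 144:-60.1/50.1 149:-57.9/51.0 154:-56.2/49.9 159:-54.2/49.8 164:-50.1/60.8 169:-48.3/60.0 174:-46.3/60.8
210 Y0.039 104:-72.1/64.3 109:-70.2/64.6 114:-68.1/65.4 119:-66.7/64.0 124:-65.4/62.3 129:-67.0/49.5 134:-64.7/50.6 139:-60.9/57.7 144:-59.2/56.9 149:-57.2/57.1 154:-54.8/59.3 159:-52.9/58.9 164:-50.9/59.7 169:-48.6/61.4 174:-46.8/60.7
225 Y0.031 104:-72.8/64.6 109:-70.9/64.8 114:-69.1/64.6 119:-67.5/63.8 124:-65.5/64.1 129:-67.4/50.5 134:-65.6/49.9 139:-63.3/50.9 144:-59.7/57.3 149:-57.6/
[... 518 characters left out ...]
7.4 169:-50.4/61.1 174:-48.6/59.9
270 Y0.011 104:-75.6/63.2 109:-73.4/64.1 114:-71.7/63.6 119:-69.6/64.3 124:-67.8/63.7 129:-65.7/64.5 134:-67.6/50.5 139:-65.6/50.4 144:-63.8/49.4 149:-59.8/57.2 154:-57.5/58.4 159:-55.5/58.3 164:-53.7/57.4 169:-51.2/60.1 174:-49.5/58.4
280 Y0.007 104:-75.9/63.9 109:-73.9/64.3 114:-71.9/64.5 119:-70.2/63.8 124:-68.1/64.5 129:-65.9/65.4 134:-65.6/59.9 139:-66.1/50.6 144:-64.2/49.8 149:-60.3/57.1 154:-58.3/57.1 159:-56.1/57.9 164:-54.0/58.1 169:-51.7/59.5 174:-49.6/60.1
lip front 160 [-0.0789 -0.0654] Y 0.057
lip front 200 [-0.079  -0.0652] Y 0.042
lip front 240 [-0.0788 -0.0654] Y 0.026
lip front 270 [-0.0786 -0.0653] Y 0.014
[0.51244508 0.23327049 0.04752834]
```

The measured tongue tip matches my model to under 1 mm, and the lip front is at X −65.4 mm in my frame. Next I'll lower 2.4 mm to centre the tongue on the slot, then slide in 13 mm.

Call:
jog_arm(
  plan="0 -0.01 0.05 0 0 0 1;0 -0.01 0.05 0 0 0 1;0 0 0 0 0 0 1;0 -0.08 -0.015 0 0 0 1;0 -0.08 -0.015 0 0 0 1;0 -0.08 -0.015 0 0 0 1;0 -0.08 -0.015 0 0 0 1;0 -0.08 -0.015 0 0 0 1;0 0 0 0 0 0 1;0 0 0 0 0 0 1",
)

```text
time_s: 17.35
tcp_pos: [0.5219, 0.236, 0.0448]
ee_rot: [[0.288, -0.943, -0.167], [-0.958, -0.283, -0.05], [0.0, 0.174, -0.985]]
wrist_force: [-0.2, -1.0, -1.0]
gripper_width: 0.18
gripper_force: 30.0
```

Call:
jog_arm(
  plan="0 -0.045 -0.008 0 0 0 1;0 -0.045 -0.008 0 0 0 1;0 -0.045 -0.008 0 0 0 1;0 0 0 0 0 0 1;0 -0.018 0.063 0.15 0 0 1;0 -0.018 0.063 0.15 0 0 1;0 -0.018 0.063 0.15 0 0 1;0 -0.018 0.063 0.15 0 0 1;0 0 0 0 0 0 1;0 0 0 0 0 0 1",
)

```text
time_s: 18.35
tcp_pos: [0.5261, 0.2373, 0.0385]
ee_rot: [[0.288, -0.954, -0.087], [-0.958, -0.287, -0.026], [0.0, 0.091, -0.996]]
wrist_force: [0.1, -0.1, -1.2]
gripper_width: 0.179
gripper_force: 30.0
```

The tongue is in, with its tip about 8 mm past the lip and no contact force, and the bead is just above the rollers. I'll release and rise straight along the tool axis.

Call:
jog_arm(
  plan="0 0 0 0 0 0 0.2;0 0 0 0 0 0 0.2;0 0 0 0 0 0 0.2;0 0 0 0 0 0 0.2;0 0 0 0 0 0 0.2;0 0 -0.2 0 0 0 0.2;0 0 -0.4 0 0 0 0.2;0 0 -0.6 0 0 0 0.2;0 0 -0.6 0 0 0 0.2;0 0 -0.6 0 0 0 0.2",
)

```text
time_s: 19.35
tcp_pos: [0.5316, 0.239, 0.0997]
ee_rot: [[0.288, -0.954, -0.086], [-0.958, -0.287, -0.026], [-0.0, 0.089, -0.996]]
wrist_force: [-0.0, -0.0, 0.4]
gripper_width: 0.402
gripper_force: 0.0
```

```bash
cat > chk.py <<'E'
from h import *
import sys
def chk(n,f):
    p,d,c=snap(n); np.savez(f+'.npz',p=p,d=d,**{k:np.array(v) for k,v in c.items()}); save(p,f+'.png')
    P=cloud(d,c); o=np.array([.5271,.2372]); a=np.radians(196.7); ex=np.array([np.cos(a),np.sin(a)]); ey=np.array([-ex[1],ex[0]])
    X=(P[...,:2]-o)@ex*1e3; Y=(P[...,:2]-o)@ey*1e3; z=P[...,2]*1e3
    hs=cv2.cvtColor(p,cv2.COLOR_RGB2HSV); g=(hs[...,1]<60)&(p.max(2)>60)
    for nm,x,y in (('left',57,45),('right',57,-45),('edge',55,0),('mid+',20,40),('mid-',20,-40),('tong+',-55,40),('tong-',-55,-40)):
        m=g&(abs(X-x)<4)&(abs(Y-y)<5)&(z>30)&(z<95); print(n,nm,m.sum(),(np.percentile(z[m],[20,50,80]).round(1) if m.sum() else ''))
    m=g&(z>74)&(z<95)&(abs(X)<25)&(abs(Y)<40); 
    if m.sum()>20: print(' ridge',m.sum(),'X',np.percentile(X[m],[3,97]).round(1),'Y',np.percentile(Y[m],[3,97]).round(1),'z',np.percentile(z[m],[50,95]).round(1))
E
python3 -c "
from chk import *
for n in ('wrist','top','scene'): chk(n,n+'5')
"
```

```text
wrist left 324 [66.1 67.  69. ]
wrist right 8 [65.5 66.  66.4]
wrist edge 238 [65.8 66.3 67. ]
wrist mid+ 276 [62.9 63.4 64. ]
wrist mid- 116 [62.7 63.2 63.7]
wrist tong+ 270 [56.7 57.3 58. ]
wrist tong- 63 [56.5 57.1 57.6]
 ridge 3674 X [-11.7   3.2] Y [-25.6  29.8] z [89.3 90.4]
top left 12 [65.4 67.4 67.9]
top right 5 [65.8 66.  66.8]
top edge 6 [64.  65.5 66.8]
top mid+ 15 [61.9 62.9 64.8]
top mid- 6 [64.3 65.4 66.1]
top tong+ 12 [56.6 57.9 60.6]
top tong- 0 
 ridge 46 X [-10.8   3.3] Y [12.  28.8] z [89.8 92.5]
scene left 21 [44.8 64.4 67.6]
scene right 0 
scene edge 12 [65.5 67.7 68.5]
scene mid+ 12 [62.3 63.5 64.8]
scene mid- 0 
scene tong+ 12 [57.4 58.4 59.5]
scene tong- 9 [56.5 57.3 59.7]
 ridge 293 X [-14.5   3.8] Y [-27.4  29.1] z [86.9 91.2]
```

Both corners read about 66 mm, so the bead rests evenly on both rollers and the tongue is under the lip at a 4.7° tilt. Next I'll close the fingers, straighten the tool and move above the rounded edge.

Call:
jog_arm(
  plan="0 0 0 0.64 0 0 1;0 0.62 0 0 0 0 1;0 0.62 0 0 0 0 1;0 0.62 0 0 0 0 1;0 0.6 0 0 0 0 1;0 0 0.2 0 0 0 1;0 0 0.3 0 0 0 1;0 0 0.4 0 0 0 1;0 0 0.4 0 0 0 1;0 0 0.1 0 0 0 1",
)

```text
time_s: 20.5
tcp_pos: [0.4716, 0.2204, 0.0611]
ee_rot: [[0.287, -0.958, -0.004], [-0.958, -0.287, -0.003], [0.001, 0.005, -1.0]]
wrist_force: [-0.7, 0.3, -0.6]
gripper_width: 0.005
gripper_force: 0.0
```

Call:
jog_arm(
  plan="0 0 0.15 0 0 0 1;0 0 0.15 0 0 0 1;0 0 0.15 0 0 0 1;0 0 0.15 0 0 0 1;0 0 0.04 0 0 0 1;0 0 0.04 0 0 0 1;0 0 0.04 0 0 0 1;0 0 0 0 0 0 1;0 0 0 0 0 0 1;0 0 0 0 0 0 1",
)

```text
time_s: 21.5
tcp_pos: [0.4725, 0.2213, 0.0455]
ee_rot: [[0.288, -0.958, -0.001], [-0.958, -0.288, -0.0], [-0.0, 0.001, -1.0]]
wrist_force: [0.4, 0.0, 1.0]
gripper_width: 0.007
gripper_force: 0.6
```

Call:
jog_arm(
  plan="0 0 0.04 0 0 0 1;0 0 0.04 0 0 0 1;0 0 0.04 0 0 0 1;0 0 0.04 0 0 0 1;0 0 0 0 0 0 1;0 0 0 0 0 0 1;0 0 0 0 0 0 1;0 0 0 0 0 0 1;0 0 0 0 0 0 1;0 0 0 0 0 0 1",
)

```text
time_s: 22.5
tcp_pos: [0.4729, 0.2213, 0.0438]
ee_rot: [[0.289, -0.957, 0.0], [-0.957, -0.289, -0.0], [0.0, -0.0, -1.0]]
wrist_force: [-4.0, -1.7, 15.6]
gripper_width: 0.006
gripper_force: 7.3
```

Call:
jog_arm(
  plan="0 0 0.02 0 0 0 1;0 0 0.02 0 0 0 1;0 0 0.02 0 0 0 1;0 0 0 0 0 0 1;0 0 0 0 0 0 1;0 0 0 0 0 0 1;0 0 0 0 0 0 1;0 0 0 0 0 0 1;0 0 0 0 0 0 1;0 0 0 0 0 0 1",
)

```text
time_s: 23.5
tcp_pos: [0.4728, 0.2212, 0.0425]
ee_rot: [[0.289, -0.957, 0.0], [-0.957, -0.289, -0.001], [0.001, -0.0, -1.0]]
wrist_force: [-4.4, -2.8, 19.0]
gripper_width: 0.0
gripper_force: 7.9
```

Call:
jog_arm(
  plan="0 0 0.02 0 0 0 1;0 0 0.02 0 0 0 1;0 0 0.02 0 0 0 1;0 0 0.02 0 0 0 1;0 0 0 0 0 0 1;0 0 0 0 0 0 1;0 0 0 0 0 0 1;0 0 0 0 0 0 1;0 0 0 0 0 0 1;0 0 0 0 0 0 1",
)

```text
time_s: 24.5
tcp_pos: [0.4723, 0.221, 0.0387]
ee_rot: [[0.288, -0.958, -0.001], [-0.958, -0.288, -0.001], [0.0, 0.001, -1.0]]
wrist_force: [-1.2, -1.3, 6.5]
gripper_width: 0.006
gripper_force: 3.4
```

Call:
jog_arm(
  plan="0 0 0.03 0 0 0 1;0 0 0.03 0 0 0 1;0 0 0.03 0 0 0 1;0 0 0.03 0 0 0 1;0 0 0 0 0 0 1;0 0 0 0 0 0 1;0 0 0 0 0 0 1;0 0 0 0 0 0 1;0 0 0 0 0 0 1;0 0 0 0 0 0 1",
)

```text
time_s: 25.5
tcp_pos: [0.4723, 0.2212, 0.0347]
ee_rot: [[0.288, -0.958, -0.001], [-0.958, -0.288, -0.0], [-0.0, 0.001, -1.0]]
wrist_force: [0.0, 0.9, 0.2]
gripper_width: 0.005
gripper_force: 0.0
```

The load dropped to zero, so the edge went past the catches. I'll follow it down gently to find contact again.

Call:
jog_arm(
  plan="0 0 0.03 0 0 0 1;0 0 0.03 0 0 0 1;0 0 0.03 0 0 0 1;0 0 0.03 0 0 0 1;0 0 0 0 0 0 1;0 0 0 0 0 0 1;0 0 0 0 0 0 1;0 0 0 0 0 0 1;0 0 0 0 0 0 1;0 0 0 0 0 0 1",
)

```text
time_s: 26.5
tcp_pos: [0.4724, 0.2212, 0.0328]
ee_rot: [[0.288, -0.958, -0.001], [-0.958, -0.288, -0.0], [0.0, 0.001, -1.0]]
wrist_force: [-2.3, 0.4, 8.5]
gripper_width: 0.006
gripper_force: 3.5
```

```bash
python3 -c "
from chk import *
for n in ('wrist','top'): chk(n,n+'6')
"
```

```text
wrist left 499 [54.2 54.8 55.5]
wrist right 62 [54.4 54.8 55.2]
wrist edge 43 [54.1 54.7 55. ]
wrist mid+ 493 [54.5 55.1 55.6]
wrist mid- 0 
wrist tong+ 412 [55.8 56.3 56.8]
wrist tong- 288 [55.8 56.3 56.7]
 ridge 2848 X [-8.6  6.3] Y [ 8.1 30. ] z [83.1 84.3]
top left 14 [53.1 54.7 56.7]
top right 0 
top edge 0 
top mid+ 13 [52.4 54.4 57.3]
top mid- 0 
top tong+ 15 [53.5 55.3 57.7]
top tong- 0 
 ridge 30 X [-8.4  5.7] Y [ 7.6 28.6] z [82.7 86.6]
```

Both corners are at 54.8 mm, so both catches have snapped. I'll lift clear and look again.

Call:
jog_arm(
  plan="0 0 -0.1 0 0 0 1;0 0 -0.3 0 0 0 1;0 0 -0.5 0 0 0 1;0 0 -0.6 0 0 0 1;0 0 -0.6 0 0 0 1;0 0 -0.4 0 0 0 1;0 0 -0.1 0 0 0 1;0 0 0 0 0 0 1;0 0 0 0 0 0 1;0 0 0 0 0 0 1",
)

```text
time_s: 27.6
tcp_pos: [0.4719, 0.2208, 0.096]
ee_rot: [[0.287, -0.958, -0.003], [-0.958, -0.287, -0.001], [0.001, 0.003, -1.0]]
wrist_force: [-0.3, 0.7, -0.6]
gripper_width: -0.0
gripper_force: 0.0
```

```bash
python3 -c "
from chk import *
chk('wrist','wrist7')
"
```

```text
wrist left 282 [54.3 54.9 55.8]
wrist right 8 [54.3 54.9 55.5]
wrist edge 247 [54.2 54.7 55.3]
wrist mid+ 269 [54.7 55.2 55.8]
wrist mid- 0 
wrist tong+ 246 [55.7 56.3 56.9]
wrist tong- 129 [55.6 56.1 56.7]
 ridge 2655 X [-8.6  6.1] Y [-7.3 29.9] z [83.2 84.4]
```

View pics/wrist7.png

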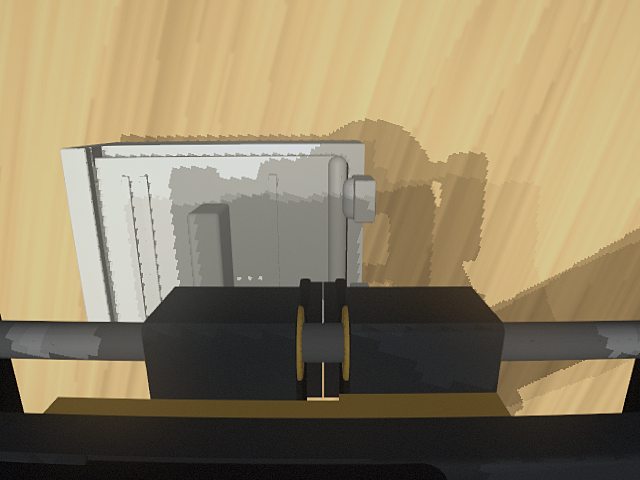

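The view shows the cover closed in the case: the bead at (338,220) sits tucked beside the roller and pillar at (362,200), and the tongue edge lies along the lip at (100,230). Both corners are at 54.9 mm with the hand clear. Now for the confirming push, brought down in stages at the same spot near the edge.

Call:
jog_arm(
  plan="0 0 0.4 0 0 0 1;0 0 0.6 0 0 0 1;0 0 0.6 0 0 0 1;0 0 0.4 0 0 0 1;0 0 0.3 0 0 0 1;0 0 0.1 0 0 0 1;0 0 0.04 0 0 0 1;0 0 0.04 0 0 0 1;0 0 0 0 0 0 1;0 0 0 0 0 0 1",
)

```text
time_s: 28.65
tcp_pos: [0.4725, 0.2213, 0.0351]
ee_rot: [[0.288, -0.958, -0.001], [-0.958, -0.288, 0.0], [-0.0, 0.0, -1.0]]
wrist_force: [-0.1, -0.8, -0.4]
gripper_width: 0.009
gripper_force: 0.0
```

Call:
jog_arm(
  plan="0 0 0.04 0 0 0 1;0 0 0.04 0 0 0 1;0 0 0.04 0 0 0 1;0 0 0.03 0 0 0 1;0 0 0.02 0 0 0 1;0 0 0 0 0 0 1;0 0 0 0 0 0 1;0 0 0 0 0 0 1;0 0 0 0 0 0 1;0 0 0 0 0 0 1",
)

```text
time_s: 29.65
tcp_pos: [0.4725, 0.2213, 0.0325]
ee_rot: [[0.288, -0.957, -0.0], [-0.957, -0.288, -0.0], [0.0, 0.0, -1.0]]
wrist_force: [-4.0, -0.8, 12.8]
gripper_width: 0.004
gripper_force: 5.4
```

Call:
jog_arm(
  plan="0 0 0.015 0 0 0 1;0 0 0 0 0 0 1;0 0 0 0 0 0 1;0 0 0 0 0 0 1;0 0 0 0 0 0 1;0 0 0 0 0 0 1;0 0 0 0 0 0 1;0 0 0 0 0 0 1;0 0 0 0 0 0 1;0 0 0 0 0 0 1",
)

```text
time_s: 30.65
tcp_pos: [0.4725, 0.2213, 0.0324]
ee_rot: [[0.289, -0.957, -0.0], [-0.957, -0.289, -0.0], [0.0, 0.0, -1.0]]
wrist_force: [-5.1, -0.5, 14.0]
gripper_width: 0.008
gripper_force: 6.0
```

Call:
jog_arm(
  plan="0 0 0.015 0 0 0 1;0 0 0 0 0 0 1;0 0 0 0 0 0 1;0 0 0 0 0 0 1;0 0 0 0 0 0 1;0 0 0 0 0 0 1;0 0 0 0 0 0 1;0 0 0 0 0 0 1;0 0 0 0 0 0 1;0 0 0 0 0 0 1",
)

```text
time_s: 31.65
tcp_pos: [0.4725, 0.2213, 0.0322]
ee_rot: [[0.289, -0.957, -0.0], [-0.957, -0.289, -0.0], [0.0, 0.0, -1.0]]
wrist_force: [-4.5, -0.8, 15.5]
gripper_width: 0.004
gripper_force: 6.6
```

Call:
jog_arm(
  plan="0 0 -0.1 0 0 0 1;0 0 -0.3 0 0 0 1;0 0 -0.6 0 0 0 1;0 0 -0.8 0 0 0 1;0 0 -0.8 0 0 0 1;0 0 -0.8 0 0 0 1;0 0 -0.8 0 0 0 1;0 0 -0.4 0 0 0 1;0 0 0 0 0 0 1;0 0 0 0 0 0 1",
)

```text
time_s: 32.65
tcp_pos: [0.4719, 0.2209, 0.1439]
ee_rot: [[0.287, -0.958, -0.003], [-0.958, -0.287, -0.001], [0.0, 0.003, -1.0]]
wrist_force: [0.0, -0.3, -0.0]
gripper_width: -0.001
gripper_force: 0.0
```

```bash
python3 -c "
from chk import *
chk('wrist','wrist8'); chk('top','top8')
a=np.load('top0.npz')['p'].astype(int); b=np.load('top8.npz')['p'].astype(int)
for n,(x0,y0,x1,y1) in dict(drone=(262,132,345,212),tape=(190,158,232,198),driver=(460,215,482,300)).items(): print(n,abs(a-b)[y0:y1,x0:x1].max(2).mean().round(2))
"
```

```text
wrist left 181 [54.4 55.  55.9]
wrist right 26 [54.4 54.9 55.3]
wrist edge 175 [54.2 54.7 55.2]
wrist mid+ 183 [54.5 55.1 55.8]
wrist mid- 68 [54.5 54.9 55.5]
wrist tong+ 180 [55.7 56.3 57. ]
wrist tong- 139 [55.7 56.3 56.8]
 ridge 2605 X [-9.   6.2] Y [-26.   29.2] z [83.2 84.4]
top left 12 [53.1 54.6 56. ]
top right 0 
top edge 13 [53.5 54.3 54.9]
top mid+ 12 [52.7 53.9 56.7]
top mid- 0 
top tong+ 15 [54.2 56.1 57.9]
top tong- 0 
 ridge 87 X [-8.8  6.2] Y [-3.8 28.7] z [83.1 86.5]
drone 6.24
tape 6.89
driver 6.0
```

The 15.5 N push left the cover unmoved. Both corners are still at about 55 mm, and the hand is clear. The drone, tape and screwdriver regions changed only by image noise. Handing in.

```bash
python3 -c "
from station import r
print(r.finish_job())"
```

```text
the job is handed in; nothing more can be done
None
```

The cover is on the case: tongue hooked under the lip, both catches snapped, confirmed with a 15.5 N push near the edge, and handed in at about 33 s with the hand clear; drone, tape and screwdriver untouched.

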